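Snap the cover shut on the food pan

TASK

The white cover is only lying on the small steel food pan: press each of its four raised rim sections straight down with the fingertips, one after another in any order, until every one has clicked under the pan's edge and the rim lies flat all round. Only press: do not lift the cover or the pan, leave the pan about where it stands, and leave the tamper and the thermometer beside it alone.

Things in the scene. Friction and masses are not known exactly. Their poses are not given: they have to be found in the camera images.
- pan: Small stainless-steel food pan, loose and filled (about 1.5 kg), standing on the counter. Flange 108 mm (x) by 176 mm (y), its top 65 mm above the counter; 108 x 176 mm is measured at the rolled outer edge. Origin: centre of the underside; z up, long side along y, +y to the robot's left at yaw 0 (yaw stays within about 0.5 rad). Edge sections of the cover take their names from the pan's axes: front -x, back +x, left +y, right -y.
- cover: White plastic snap-fit cover (about 0.23 kg in all), loose, lying in the pan's mouth with its corners on the flange. Origin: centre of the cover at the height of the flange's top (65 mm above the pan's origin); axes as the pan's. The panel in the middle is recessed (its top 4 mm below the flange's top); the fixed corners and the closed rim sections reach 3.3 mm above the flange's top and 5 mm out beyond its edge.
- rim_front (a joint): Lift of the front rim section in rad about its inner edge, which lies 36 mm from the cover's centre: 0 = lying flat and snapped under the flange, about 0.43 = standing up, resting on the flange's edge. It springs back up unless pressed until its lip snaps over the edge (at a lift of about 0.2; this takes some 4 to 12 N straight down on rim_front_top, depending on friction), and then stays below 0.05.
- rim_front_top (a point): Point on the upper face of the front rim section (111 mm long, 22 mm wide, along the -x side of the cover), half-way along it, between its three grip ribs and its outer edge, 3 mm in from the flange's outer edge (51 mm from the cover's centre when flat). Height above the pan's underside 68 mm when snapped shut, about 75 mm when standing up. Its x axis points outward across the rim, z out of the face.
- rim_back (a joint): Lift of the back rim section in rad about its inner edge, which lies 36 mm from the cover's centre: 0 = lying flat and snapped under the flange, about 0.43 = standing up, resting on the flange's edge. It springs back up unless pressed until its lip snaps over the edge (at a lift of about 0.2; this takes some 4 to 12 N straight down on rim_back_top, depending on friction), and then stays below 0.05.
- rim_back_top (a point): Point on the upper face of the back rim section (111 mm long, 22 mm wide, along the +x side of the cover), half-way along it, between its three grip ribs and its outer edge, 3 mm in from the flange's outer edge (51 mm from the cover's centre when flat). Height above the pan's underside 68 mm when snapped shut, about 75 mm when standing up. Its x axis points outward across the rim, z out of the face.
- rim_left (a joint): Lift of the left rim section in rad about its inner edge, which lies 70 mm from the cover's centre: 0 = lying flat and snapped under the flange, about 0.43 = standing up, resting on the flange's edge. It springs back up unless pressed until its lip snaps over the edge (at a lift of about 0.2; this takes some 4 to 12 N straight down on rim_left_top, depending on friction), and then stays below 0.05.
- rim_left_top (a point): Point on the upper face of the left rim section (51 mm long, 22 mm wide, along the +y side of the cover), half-way along it, between its three grip ribs and its outer edge, 3 mm in from the flange's outer edge (85 mm from the cover's centre when flat). Height above the pan's underside 68 mm when snapped shut, about 75 mm when standing up. Its x axis points outward across the rim, z out of the face.
- rim_right (a joint): Lift of the right rim section in rad about its inner edge, which lies 70 mm from the cover's centre: 0 = lying flat and snapped under the flange, about 0.43 = standing up, resting on the flange's edge. It springs back up unless pressed until its lip snaps over the edge (at a lift of about 0.2; this takes some 4 to 12 N straight down on rim_right_top, depending on friction), and then stays below 0.05.
- rim_right_top (a point): Point on the upper face of the right rim section (51 mm long, 22 mm wide, along the -y side of the cover), half-way along it, between its three grip ribs and its outer edge, 3 mm in from the flange's outer edge (85 mm from the cover's centre when flat). Height above the pan's underside 68 mm when snapped shut, about 75 mm when standing up. Its x axis points outward across the rim, z out of the face.
- tamper: Coffee tamper with a dark wooden handle, 58 mm across, 98 mm high; bystander. Origin: centre of the underside.
- thermometer: Dial thermometer lying flat, 171 mm long, dial 44 mm across, 9 mm thick; bystander. Origin: middle of its length, underside.

How it is judged:
At the end, for the whole second after the job is handed in: All four rim sections are snapped down (each lift below 0.1 rad), the cover lies level and centred on the pan (within 5 mm and 0.05 rad, not more than 3 mm above its seat), and the pan stands at rest and level on the counter within 40 mm of where it stood (value of joint each of rim_front, rim_back, rim_left, rim_right below 0.1 rad and horizontal distance between cover and pan below 0.005 m and z of cover in the frame of pan below 0.068 m and angle between the z axis of cover and the z axis of pan, either way round below 0.05 rad and angle between pan's own z axis and vertical below 0.05 rad and height (world z) of pan below 0.005 m and distance of pan from where it was at the start of the episode below 0.04 m and linear speed of each of pan, cover below 0.02 m/s); the robot touches nothing.
It fails at once if the cover is lifted more than 12 mm off the pan or pushed more than 15 mm off its seat (z of cover in the frame of pan above 0.077 m or horizontal distance between cover and pan above 0.015 m).
It fails at once if the pan is lifted off the counter, tipped, or shifted by more than 40 mm (height (world z) of pan above 0.012 m or angle between pan's own z axis and vertical above 0.2 rad or distance of pan from where it was at the start of the episode above 0.04 m).
It fails at once if the tamper or thermometer is moved by more than 20 mm (distance of any of tamper, thermometer from where it was at the start of the episode above 0.02 m).
It also fails if it takes over 38 s, if anything falls off the work surface, if the arm or the gripper's body presses on something with over 40 N, if the wrist force passes 120 N, or if a joint passes its speed limit or range.

ROBOT

A 6-joint arm with a two-finger parallel gripper is mounted at the origin on a cart in front of the work surface, level with it; the furniture and walls round the work are solid. World frame = base frame: x ahead of the robot, y to its left, z up, the work surface at z = 0. Lengths are in m, angles in rad, forces in N, time in s.
With the tool pointing down it reaches from about 0.35 to 1 m from the base axis. Payload 7.1 kg.
Tool frame: the origin (TCP) lies on the centre line of the jaws, within the pads' length; the fingertips stand 14 mm ahead of it and the grasp point (between the pads) lies 5 mm behind it; z points along the fingers, x is the direction in which the jaws open and shut, and the axes are right-handed (so a half turn about z gives the same grasp; the last joint's range is limited). The gripper opens to 85 mm and grips with 20 to 120 N. Pads are 22 mm wide; open, the fingers measure 114 mm over their backs; the gripper's body (76 mm by 85 mm) begins 54 mm behind the grasp point. The pads swing forward as they close: fully open they stand 13 mm farther back than shut.
Start: joints at [1.116, 0.423, 1.63, -0, 1.089, -0.019], TCP at [0.264, 0.567, 0.245] pointing down, gripper open.
Joint ranges: [-3, 3], [-0.9, 2.11], [0.09, 2.58], [-1.31, 4.45], [0.11, 2.69], [-2.54, 2.54]. Speed limits (rad/s): [2.39, 2.39, 3.01, 3.14, 3.14, 3.14].

INTERFACE

Orientations are given as [roll, pitch, yaw] about the fixed x, y, z axes, in that order (R = Rz(yaw) Ry(pitch) Rx(roll)).
In Python, from bench import readout, snapshot, ctrl gives the robot as it stands. The module is installed in compiled form; this text tells all that it offers.
- The arm moves only by the shell command python3 -m pendant 'ROWS'. ROWS is JSON, a list of rows, each an object of numbers: "gripper": the finger opening in cm, from 0 to 8.54; "dx", "dy", "dz": the shift along the world's x, y, z in cm; "wx", "wy", "wz": the turn, a rotation vector about the world's x, y, z in degrees. In form: [{"gripper": .., "dx": .., "dy": .., "dz": .., "wx": .., "wy": .., "wz": ..}, ...]. A call has exactly 5 rows; each row shifts and turns the commanded pose from where the row before left it; what a row does not reach is not made up. A row lasts 1/8 s, in which the tool goes at most 62.5 mm and 10.7 degrees, less where a joint would pass 70% of its speed; a pose out of reach is approached as far as the arm can. A call is refused whole if a number of a shift passes 6.25 or a number of a turn 10.7, either way. A call with a gripper value outside its range is refused whole. The fingers move at their own pace and stop on an object; the grip force is fixed at half the most. Time passes only in rows, so rows that do not move let the fingers close, or fill a call up. It gives the time, the measured TCP pose, the force and the opening at its end, in the units of the state.
- readout.observe(): the state, without advancing time (a new reading comes with each control period).
- snapshot(name): name is "side" or "top"; returns a dict with "image" (384x512x3 uint8, blue, green, red), "K" (3x3 intrinsics, pixels), "dist" ([k1, k2, p1, p2, k3] as OpenCV has them; the pictures are not rectified), "rvec" (rotation vector, rad) and "tvec" (3), from world to camera coordinates, as OpenCV has them. Camera axes: x right, y down, z forward; pixel columns grow to the right and rows downward; lengths in m; the calibration is good to about 2 mm. A picture is of the moment at which its call begins. There is no depth.
- ctrl.sign_off(): hands the job in, once; it reports no verdict.
The state is a dict: "time": time; "q": joint angles; "dq": joint speeds; "joint_efforts": joint torques, N m; "ee_pos": TCP position; "orientation": TCP orientation; "contact_force": force on the tool from outside, world axes, zero at the start; "wrist_torque": the same for the moment, N m; "grip_width": finger opening in m.
Only numpy, scipy, OpenCV 4.12 (cv2) and the standard library are available. Lean on these libraries where they do the work, as an engineer would, in place of code of your own. Each camera call takes 0.05 s, during which the arm holds its last target.

## Working session

There is one attempt and no reset: what is moved stays moved. The work goes in short steps, Python scripts to look and compute and a shell command to move; the robot and the scene stay as the last step left them, time stands still between calls to the robot, and variables do not carry over. Pictures are saved under pics/ and viewed, and the job is handed in when it is done.

```bash
mkdir -p pics; python3 - <<'E'
from bench import readout, snapshot, ctrl
import cv2
print(readout.observe())
for n in("side","top"):
    s=snapshot(n); cv2.imwrite(f"pics/{n}0.png",s["image"]); print(n,s["K"],s["dist"],s["rvec"],s["tvec"])
E
```

```text
{'time': 0.0, 'q': array([ 1.11599326e+00,  4.23859867e-01,  1.63072349e+00, -3.63526611e-05,
        1.08860424e+00, -1.90069282e-02]), 'dq': array([ 0.00048545, -0.00097011,  0.00120807,  0.00014998,  0.00043558,
        0.00085028]), 'joint_efforts': array([-2.12025414e-03, -5.57384706e+01, -2.81738663e+01, -1.13856743e-04,
        7.33276043e-03, -1.57892123e-05]), 'ee_pos': array([0.26358136, 0.56609762, 0.24452064]), 'orientation': array([3.14159079e+00, 1.59526401e-03, 1.13501707e+00]), 'contact_force': array([-0.01203291,  0.14790242, -0.14973136]), 'wrist_torque': array([-0.02587213, -0.01155376, -0.02057713]), 'grip_width': 0.08539832038502809}
side [[348.09502016   0.         260.03599311]
 [  0.         348.09502016 188.70801894]
 [  0.           0.           1.        ]] [-0.06525617  0.          0.          0.          0.        ] [ 2.21612365 -0.41951361  0.18313573] [-0.38374017  0.32773203  0.55558075]
top [[418.57684528   0.         256.61986895]
 [  0.         418.57684528 190.97597773]
 [  0.           0.           1.        ]] [0.03478489 0.         0.         0.         0.        ] [ 2.21683537 -2.16978231  0.07017366] [0.22884091 0.513215   0.89488043]
```

View pics/side0.png

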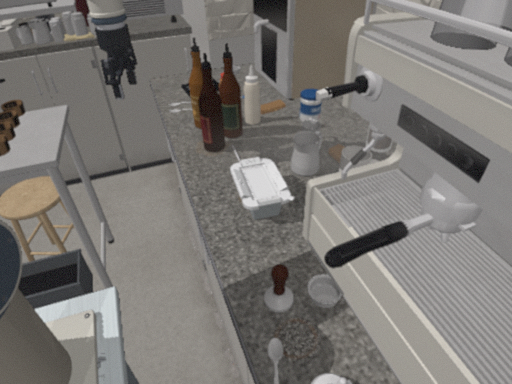

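View pics/top0.png

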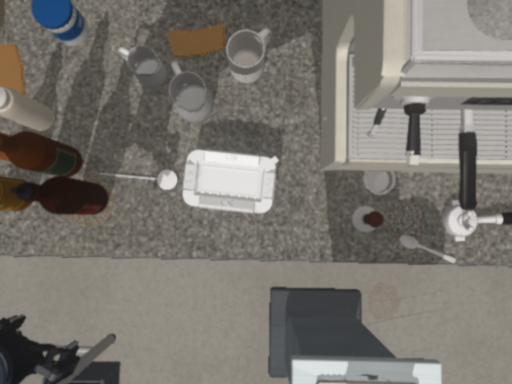

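The top view shows the pan and white cover around (230,181), the thermometer dial at (167,180) just left of it, and the tamper at (368,218). Next I'll measure the cover.

```bash
cat > h.py <<'E'
import numpy as np, cv2
from bench import readout, snapshot, ctrl
def ray(s,uv,z):
    R,_=cv2.Rodrigues(np.array(s["rvec"],float)); t=np.array(s["tvec"],float).ravel()
    p=cv2.undistortPoints(np.array(uv,float).reshape(-1,1,2),np.array(s["K"]),np.array(s["dist"],float)).reshape(-1,2)
    d=np.c_[p,np.ones(len(p))]@R; C=-R.T@t
    return C+d*((z-C[2])/d[:,2])[:,None]
def proj(s,P):
    return cv2.projectPoints(np.array(P,float).reshape(-1,1,3),np.array(s["rvec"],float),np.array(s["tvec"],float),np.array(s["K"]),np.array(s["dist"],float))[0].reshape(-1,2)
E
python3 - <<'E'
from h import *
s=snapshot("top"); im=s["image"]
m=(im.min(2)>185).astype(np.uint8); m[:, :176]=0; m[:,285:]=0; m[:140]=0; m[220:]=0
cs,_=cv2.findContours(m,cv2.RETR_EXTERNAL,cv2.CHAIN_APPROX_NONE)
c=max(cs,key=cv2.contourArea); r=cv2.minAreaRect(c); print(r,cv2.boxPoints(r))
B=ray(s,cv2.boxPoints(r),0.069); print(B.round(4),B.mean(0)); print([np.linalg.norm(B[i]-B[i-1]) for i in range(4)])
v=B-np.roll(B,1,0); print(np.arctan2(v[:,1],v[:,0]))
a=cv2.resize(im[140:222,140:290],None,fx=5,fy=5,interpolation=cv2.INTER_CUBIC); cv2.imwrite("pics/t1.png",a)
s=snapshot("side");cv2.imwrite("pics/s1.png",cv2.resize(s["image"][140:225,210:310],None,fx=6,fy=6,interpolation=cv2.INTER_CUBIC))
E
```

```text
((229.41339111328125, 181.20126342773438), (90.75701141357422, 56.77357482910156), 5.403791904449463) [[181.56325 205.18842]
 [186.90987 148.66714]
 [277.26355 157.21411]
 [271.91693 213.73538]]
[[0.4727 0.3921 0.069 ]
 [0.5888 0.3848 0.069 ]
 [0.5753 0.1991 0.069 ]
 [0.4592 0.2079 0.069 ]] [0.52398303 0.295961   0.069     ]
[np.float64(0.18467598569055), np.float64(0.11629370276185505), np.float64(0.1861468661406217), np.float64(0.11639396721242586)]
[ 1.49770884 -0.06262513 -1.64331248  3.0663215 ]
```

View pics/t1.png

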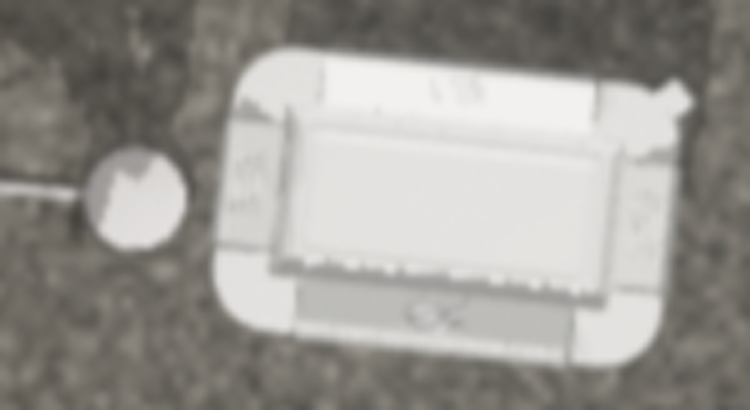

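View pics/s1.png

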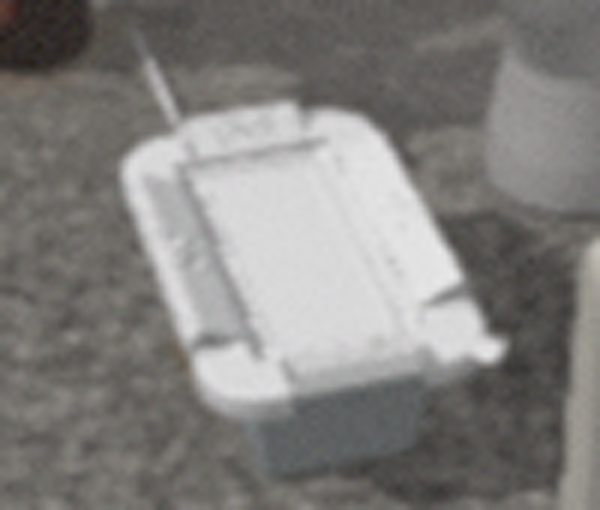

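```bash
cat >> h.py <<'E'
def cover(s,z=0.067,save=None):
    im=s["image"]; m=(im.min(2)>165).astype(np.uint8); m[:, :178]=0; m[:,285:]=0; m[:140]=0; m[222:]=0
    m=cv2.morphologyEx(m,cv2.MORPH_CLOSE,np.ones((5,5),np.uint8))
    m=cv2.morphologyEx(m,cv2.MORPH_OPEN,cv2.getStructuringElement(cv2.MORPH_ELLIPSE,(19,19)))
    cs,_=cv2.findContours(m,cv2.RETR_EXTERNAL,cv2.CHAIN_APPROX_NONE); c=max(cs,key=cv2.contourArea)
    P=ray(s,c.reshape(-1,2),z)[:,:2].astype(np.float32); r=cv2.minAreaRect(P); return r,P
E
python3 - <<'E'
from h import *
s=snapshot("top"); r,P=cover(s); print(r)
R,_=cv2.Rodrigues(s["rvec"]); print("cam",-R.T@s["tvec"])
# panel corners (zoom px -> full)
z=np.array([[292,118],[617,150],[603,300],[272,268]])/5+[140,140]-0.4
Q=ray(s,z,0.066); print(Q.round(4),Q.mean(0))
c=np.array(r[0]); yaw=-0.068; Rz=np.array([[np.cos(yaw),-np.sin(yaw)],[np.sin(yaw),np.cos(yaw)]])
for c in (c,Q.mean(0)[:2]):
  for n,o in dict(f=(-53,0),b=(53,0),l=(0,87),r=(0,-87)).items(): print(n,c+Rz@(np.array(o)/1000))
print(ray(s,[[60,195],[100,195],[75,165],[167,180]],0.0))
E
```

```text
((0.5238166451454163, 0.29763615131378174), (0.1847333014011383, 0.117759108543396), 84.91276550292969)
cam [0.45412502 0.24334006 0.92256429]
[[0.5597 0.3616 0.066 ]
 [0.5494 0.2278 0.066 ]
 [0.4876 0.2323 0.066 ]
 [0.4978 0.368  0.066 ]] [0.52363398 0.29744062 0.066     ]
f [0.47093913 0.30123737]
b [0.57669416 0.29403493]
l [0.52972809 0.38443508]
r [0.5179052  0.21083722]
f [0.47075647 0.30104185]
b [0.57651149 0.2938394 ]
l [0.52954542 0.38423956]
r [0.51772254 0.21064169]
[[0.49097381 0.66904882 0.        ]
 [0.49280998 0.58276987 0.        ]
 [0.55758914 0.63982482 0.        ]
 [0.5290341  0.43786092 0.        ]]
```

```bash
python3 -m pendant '[{"gripper":0,"dy":-5,"dx":0,"wz":10.5},{"gripper":0,"dy":-5,"wz":10.5},{"gripper":0,"dy":-5,"dx":1},{"gripper":0,"dy":-5,"dx":3},{"gripper":0,"dy":-5,"dx":3}]'
```

```text
invalid input
```

```bash
python3 -m pendant '[{"gripper":0,"dx":0,"dy":-5,"dz":0,"wx":0,"wy":0,"wz":10.5},{"gripper":0,"dx":0,"dy":-5,"dz":0,"wx":0,"wy":0,"wz":10.5},{"gripper":0,"dx":1,"dy":-5,"dz":0,"wx":0,"wy":0,"wz":0},{"gripper":0,"dx":3,"dy":-5,"dz":0,"wx":0,"wy":0,"wz":0},{"gripper":0,"dx":3,"dy":-5,"dz":0,"wx":0,"wy":0,"wz":0}]'
```

```text
time: 0.88
ee_pos: [0.3343, 0.3152, 0.2456]
orientation: [3.141, -0.001, 1.503]
contact_force: [-0.1, 0.7, -0.9]
grip_width: 0.0001
```

```bash
python3 -m pendant '[{"gripper":0,"dx":5,"dy":-0.5,"dz":-1,"wx":0,"wy":0,"wz":0},{"gripper":0,"dx":5,"dy":-0.5,"dz":-3,"wx":0,"wy":0,"wz":0},{"gripper":0,"dx":3.65,"dy":-0.4,"dz":-4,"wx":0,"wy":0,"wz":0},{"gripper":0,"dx":0,"dy":0,"dz":-4,"wx":0,"wy":0,"wz":0},{"gripper":0,"dx":0,"dy":0,"dz":0,"wx":0,"wy":0,"wz":0}]'; python3 - <<'E'
from h import *
s=snapshot("top");cv2.imwrite("pics/t2.png",cv2.resize(s["image"][120:250,130:330],None,fx=4,fy=4,interpolation=cv2.INTER_CUBIC))
s=snapshot("side");cv2.imwrite("pics/s2.png",cv2.resize(s["image"][90:240,180:340],None,fx=4,fy=4,interpolation=cv2.INTER_CUBIC))
print(readout.observe()["ee_pos"])
E
```

```text
time: 1.5
ee_pos: [0.4685, 0.301, 0.1225]
orientation: [-3.136, 0.004, 1.501]
contact_force: [-1.4, 0.2, 0.9]
grip_width: -0.0
[0.47024863 0.30273929 0.12590604]
```

View pics/s2.png

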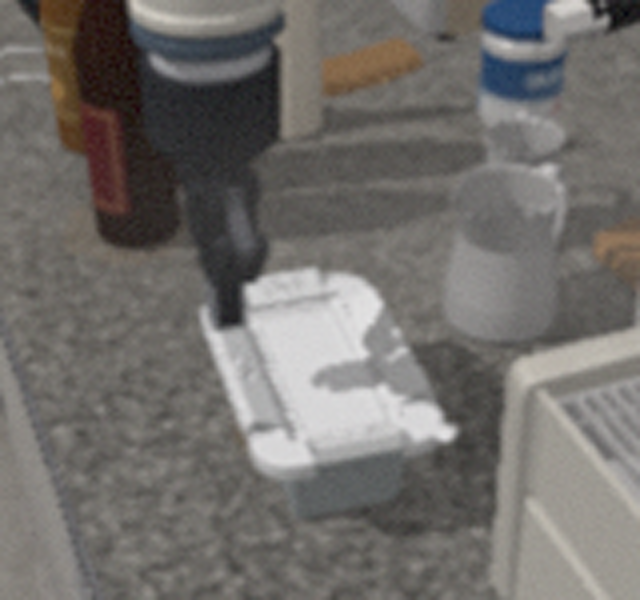

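View pics/t2.png

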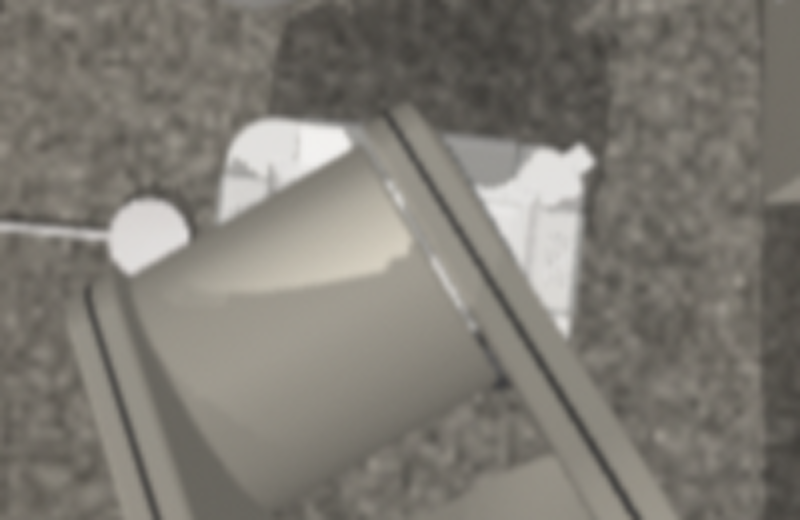

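The side view shows the closed fingertips at about (230,322) in the crop, over the front rim section. The top view is blocked by the arm. I'll descend now.

```bash
python3 -m pendant '[{"gripper":0,"dx":0,"dy":-0.1,"dz":-1.5,"wx":0,"wy":0,"wz":0},{"gripper":0,"dx":0,"dy":0,"dz":-1.2,"wx":0,"wy":0,"wz":0},{"gripper":0,"dx":0,"dy":0,"dz":-0.4,"wx":0,"wy":0,"wz":0},{"gripper":0,"dx":0,"dy":0,"dz":-0.2,"wx":0,"wy":0,"wz":0},{"gripper":0,"dx":0,"dy":0,"dz":0,"wx":0,"wy":0,"wz":0}]'
```

```text
time: 2.22
ee_pos: [0.4704, 0.3016, 0.0924]
orientation: [3.142, -0.0, 1.502]
contact_force: [0.1, -0.4, 0.1]
grip_width: 0.0002
```

```bash
python3 -m pendant '[{"gripper":0,"dx":0,"dy":0,"dz":-0.1,"wx":0,"wy":0,"wz":0},{"gripper":0,"dx":0,"dy":0,"dz":-0.1,"wx":0,"wy":0,"wz":0},{"gripper":0,"dx":0,"dy":0,"dz":-0.1,"wx":0,"wy":0,"wz":0},{"gripper":0,"dx":0,"dy":0,"dz":-0.1,"wx":0,"wy":0,"wz":0},{"gripper":0,"dx":0,"dy":0,"dz":0,"wx":0,"wy":0,"wz":0}]'
```

```text
time: 2.85
ee_pos: [0.47, 0.3017, 0.0888]
orientation: [-3.141, -0.0, 1.501]
contact_force: [-3.5, 0.4, 6.6]
grip_width: 0.0002
```

```bash
python3 -m pendant '[{"gripper":0,"dx":0,"dy":0,"dz":-0.1,"wx":0,"wy":0,"wz":0},{"gripper":0,"dx":0,"dy":0,"dz":-0.1,"wx":0,"wy":0,"wz":0},{"gripper":0,"dx":0,"dy":0,"dz":-0.1,"wx":0,"wy":0,"wz":0},{"gripper":0,"dx":0,"dy":0,"dz":0,"wx":0,"wy":0,"wz":0},{"gripper":0,"dx":0,"dy":0,"dz":0,"wx":0,"wy":0,"wz":0}]'
```

```text
time: 3.48
ee_pos: [0.47, 0.3015, 0.0854]
orientation: [-3.141, 0.0, 1.502]
contact_force: [-4.0, 0.1, 3.7]
grip_width: -0.0001
```

```bash
python3 -m pendant '[{"gripper":0,"dx":0,"dy":0,"dz":-0.1,"wx":0,"wy":0,"wz":0},{"gripper":0,"dx":0,"dy":0,"dz":-0.1,"wx":0,"wy":0,"wz":0},{"gripper":0,"dx":0,"dy":0,"dz":-0.1,"wx":0,"wy":0,"wz":0},{"gripper":0,"dx":0,"dy":0,"dz":0,"wx":0,"wy":0,"wz":0},{"gripper":0,"dx":0,"dy":0,"dz":0,"wx":0,"wy":0,"wz":0}]'
```

```text
time: 4.1
ee_pos: [0.4706, 0.3016, 0.0824]
orientation: [3.141, -0.0, 1.501]
contact_force: [-0.1, -0.2, 0.8]
grip_width: -0.0
```

```bash
python3 -m pendant '[{"gripper":0,"dx":0,"dy":0,"dz":-0.1,"wx":0,"wy":0,"wz":0},{"gripper":0,"dx":0,"dy":0,"dz":0,"wx":0,"wy":0,"wz":0},{"gripper":0,"dx":0,"dy":0,"dz":2,"wx":0,"wy":0,"wz":0},{"gripper":0,"dx":0,"dy":0,"dz":3,"wx":0,"wy":0,"wz":0},{"gripper":0,"dx":0,"dy":-1,"dz":0,"wx":0,"wy":0,"wz":0}]'; python3 -m pendant '[{"gripper":0,"dx":2.3,"dy":-4,"dz":0,"wx":0,"wy":0,"wz":0},{"gripper":0,"dx":2.35,"dy":-4.2,"dz":0,"wx":0,"wy":0,"wz":0},{"gripper":0,"dx":0,"dy":0,"dz":-1.5,"wx":0,"wy":0,"wz":0},{"gripper":0,"dx":0,"dy":0,"dz":-1,"wx":0,"wy":0,"wz":0},{"gripper":0,"dx":0,"dy":0,"dz":0,"wx":0,"wy":0,"wz":0}]'; python3 - <<'E'
from h import *
s=snapshot("top");cv2.imwrite("pics/t3.png",cv2.resize(s["image"][120:250,130:330],None,fx=4,fy=4,interpolation=cv2.INTER_CUBIC))
s=snapshot("side");cv2.imwrite("pics/s3.png",cv2.resize(s["image"][110:240,180:340],None,fx=4,fy=4,interpolation=cv2.INTER_CUBIC))
print(readout.observe()["ee_pos"])
E
```

```text
time: 4.72
ee_pos: [0.4715, 0.2926, 0.1331]
orientation: [3.138, -0.002, 1.502]
contact_force: [-0.6, 0.6, 0.3]
grip_width: -0.0002
time: 5.35
ee_pos: [0.5152, 0.2099, 0.1047]
orientation: [-3.139, 0.001, 1.503]
contact_force: [0.4, 0.2, -0.0]
grip_width: 0.0001
[0.51610164 0.2103327  0.10588444]
```

View pics/s3.png

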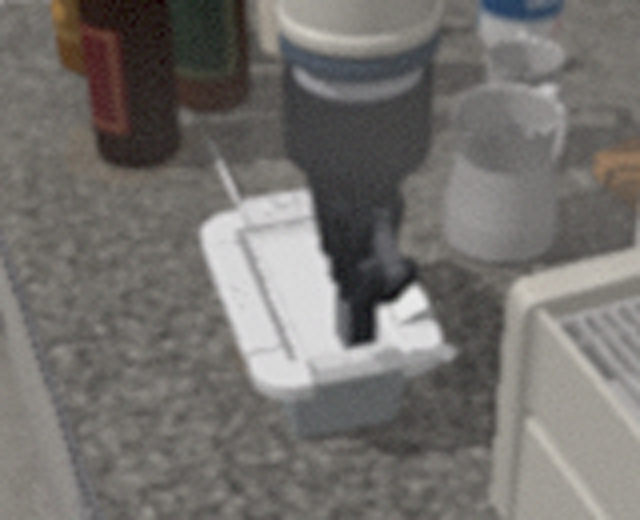

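View pics/t3.png

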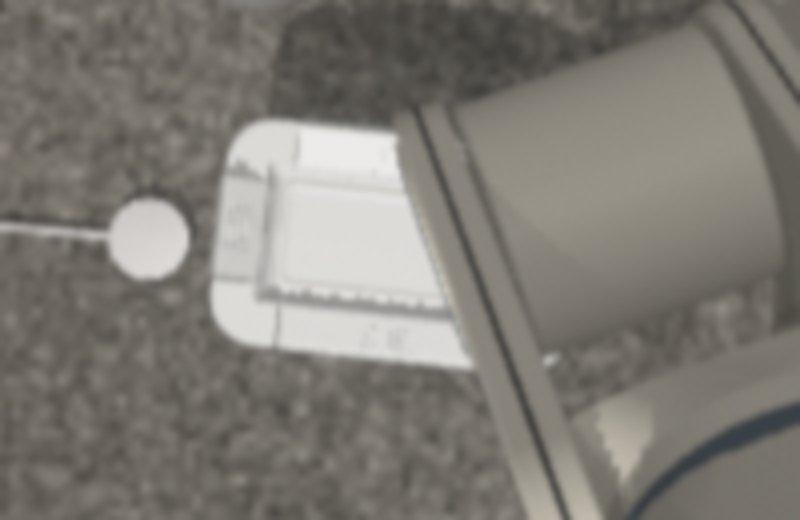

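The front section now lies flat and bright at about (370,335) in the top crop. The fingertips are above the right section, so I'll press it next.

```bash
python3 -m pendant '[{"gripper":0,"dx":0.1,"dy":-0.1,"dz":-1.0,"wx":0,"wy":0,"wz":0},{"gripper":0,"dx":0,"dy":0,"dz":-0.3,"wx":0,"wy":0,"wz":0},{"gripper":0,"dx":0,"dy":0,"dz":-0.2,"wx":0,"wy":0,"wz":0},{"gripper":0,"dx":0,"dy":0,"dz":-0.1,"wx":0,"wy":0,"wz":0},{"gripper":0,"dx":0,"dy":0,"dz":0,"wx":0,"wy":0,"wz":0}]'
```

```text
time: 6.08
ee_pos: [0.5178, 0.2086, 0.0905]
orientation: [-3.142, 0.0, 1.501]
contact_force: [-0.9, -0.5, 2.0]
grip_width: 0.0003
```

```bash
python3 -m pendant '[{"gripper":0,"dx":0,"dy":0,"dz":-0.1,"wx":0,"wy":0,"wz":0},{"gripper":0,"dx":0,"dy":0,"dz":-0.1,"wx":0,"wy":0,"wz":0},{"gripper":0,"dx":0,"dy":0,"dz":-0.1,"wx":0,"wy":0,"wz":0},{"gripper":0,"dx":0,"dy":0,"dz":-0.1,"wx":0,"wy":0,"wz":0},{"gripper":0,"dx":0,"dy":0,"dz":0,"wx":0,"wy":0,"wz":0}]'
```

```text
time: 6.7
ee_pos: [0.5179, 0.208, 0.0866]
orientation: [3.141, 0.001, 1.502]
contact_force: [-0.8, -3.7, 5.3]
grip_width: 0.0001
```

```bash
python3 -m pendant '[{"gripper":0,"dx":0,"dy":0,"dz":-0.1,"wx":0,"wy":0,"wz":0},{"gripper":0,"dx":0,"dy":0,"dz":-0.1,"wx":0,"wy":0,"wz":0},{"gripper":0,"dx":0,"dy":0,"dz":-0.1,"wx":0,"wy":0,"wz":0},{"gripper":0,"dx":0,"dy":0,"dz":-0.1,"wx":0,"wy":0,"wz":0},{"gripper":0,"dx":0,"dy":0,"dz":0,"wx":0,"wy":0,"wz":0}]'
```

```text
time: 7.32
ee_pos: [0.5179, 0.2088, 0.0822]
orientation: [3.142, -0.0, 1.502]
contact_force: [-0.2, -0.5, 0.6]
grip_width: 0.0001
```

```bash
python3 -m pendant '[{"gripper":0,"dx":0,"dy":0,"dz":-0.1,"wx":0,"wy":0,"wz":0},{"gripper":0,"dx":0,"dy":0,"dz":0,"wx":0,"wy":0,"wz":0},{"gripper":0,"dx":0,"dy":0,"dz":2,"wx":0,"wy":0,"wz":0},{"gripper":0,"dx":0,"dy":0,"dz":3,"wx":0,"wy":0,"wz":0},{"gripper":0,"dx":1,"dy":1,"dz":0,"wx":0,"wy":0,"wz":0}]'; python3 -m pendant '[{"gripper":0,"dx":2.5,"dy":3.7,"dz":0,"wx":0,"wy":0,"wz":0},{"gripper":0,"dx":2.4,"dy":3.8,"dz":0,"wx":0,"wy":0,"wz":0},{"gripper":0,"dx":0,"dy":0,"dz":-1.5,"wx":0,"wy":0,"wz":0},{"gripper":0,"dx":0,"dy":0,"dz":-1,"wx":0,"wy":0,"wz":0},{"gripper":0,"dx":0,"dy":0,"dz":0,"wx":0,"wy":0,"wz":0}]'; python3 - <<'E'
from h import *
s=snapshot("top");cv2.imwrite("pics/t4.png",cv2.resize(s["image"][120:250,130:330],None,fx=4,fy=4,interpolation=cv2.INTER_CUBIC))
s=snapshot("side");cv2.imwrite("pics/s4.png",cv2.resize(s["image"][110:240,180:340],None,fx=4,fy=4,interpolation=cv2.INTER_CUBIC))
print(readout.observe()["ee_pos"])
E
```

```text
time: 7.95
ee_pos: [0.5287, 0.2188, 0.1331]
orientation: [3.139, -0.001, 1.501]
contact_force: [0.1, -0.2, 0.2]
grip_width: -0.0
time: 8.57
ee_pos: [0.5751, 0.2923, 0.1043]
orientation: [-3.138, 0.002, 1.501]
contact_force: [-0.5, -0.4, 0.9]
grip_width: -0.0001
[0.57634572 0.29276455 0.10596604]
```

View pics/s4.png

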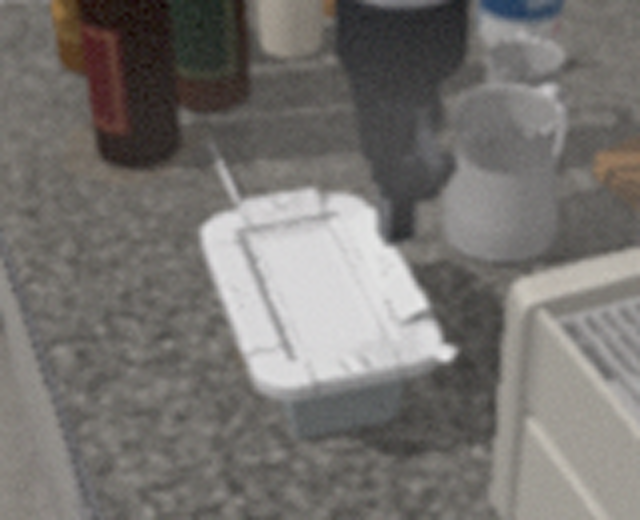

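View pics/t4.png

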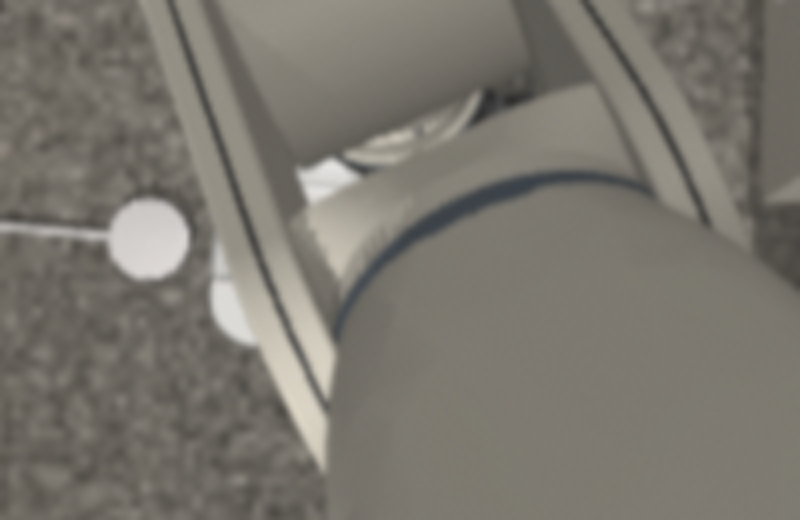

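```bash
python3 - <<'E'
from h import *
s=snapshot("side")
y=-.075
c=np.array([.5237,.2975]);R=np.array([[np.cos(y),-np.sin(y)],[np.sin(y),np.cos(y)]])
f=lambda o,z: np.r_[c+R@(np.array(o)/1000),z]
P=[[.576,.2925,.0917],[.565,.2925,.0917],[.587,.2925,.0917],f((57,50),.077),f((57,0),.077),f((57,-50),.077),f((59,-93),.068),f((-59,93),.068),f((-59,-93),.068)]
print(((proj(s,P)-[180,110])*4).round())
E
```

```text
[[396. 236.]
 [380. 240.]
 [412. 232.]
 [376. 210.]
 [402. 253.]
 [429. 299.]
 [457. 354.]
 [191. 216.]
 [263. 395.]]
```

The side crop shows the right section flat. The tip at (400,238) agrees with where the back section projects, so I'll press the back.

```bash
python3 -m pendant '[{"gripper":0,"dx":-0.05,"dy":0,"dz":-1.0,"wx":0,"wy":0,"wz":0},{"gripper":0,"dx":0,"dy":0,"dz":-0.3,"wx":0,"wy":0,"wz":0},{"gripper":0,"dx":0,"dy":0,"dz":-0.2,"wx":0,"wy":0,"wz":0},{"gripper":0,"dx":0,"dy":0,"dz":-0.1,"wx":0,"wy":0,"wz":0},{"gripper":0,"dx":0,"dy":0,"dz":-0.1,"wx":0,"wy":0,"wz":0}]'; python3 -m pendant '[{"gripper":0,"dx":0,"dy":0,"dz":-0.1,"wx":0,"wy":0,"wz":0},{"gripper":0,"dx":0,"dy":0,"dz":-0.1,"wx":0,"wy":0,"wz":0},{"gripper":0,"dx":0,"dy":0,"dz":-0.1,"wx":0,"wy":0,"wz":0},{"gripper":0,"dx":0,"dy":0,"dz":0,"wx":0,"wy":0,"wz":0},{"gripper":0,"dx":0,"dy":0,"dz":0,"wx":0,"wy":0,"wz":0}]'
```

```text
time: 9.35
ee_pos: [0.5766, 0.2936, 0.0899]
orientation: [3.141, -0.0, 1.502]
contact_force: [-0.2, -1.5, 5.4]
grip_width: -0.0002
time: 9.98
ee_pos: [0.5777, 0.2936, 0.0875]
orientation: [3.139, -0.001, 1.502]
contact_force: [2.2, -3.3, 5.8]
grip_width: -0.0
```

```bash
python3 -m pendant '[{"gripper":0,"dx":0,"dy":0,"dz":-0.1,"wx":0,"wy":0,"wz":0},{"gripper":0,"dx":0,"dy":0,"dz":-0.1,"wx":0,"wy":0,"wz":0},{"gripper":0,"dx":0,"dy":0,"dz":-0.1,"wx":0,"wy":0,"wz":0},{"gripper":0,"dx":0,"dy":0,"dz":-0.1,"wx":0,"wy":0,"wz":0},{"gripper":0,"dx":0,"dy":0,"dz":0,"wx":0,"wy":0,"wz":0}]'
```

```text
time: 10.6
ee_pos: [0.576, 0.2936, 0.082]
orientation: [-3.141, 0.0, 1.502]
contact_force: [0.1, -0.1, 1.3]
grip_width: -0.0
```

```bash
python3 -m pendant '[{"gripper":0,"dx":0,"dy":0,"dz":-0.1,"wx":0,"wy":0,"wz":0},{"gripper":0,"dx":0,"dy":0,"dz":0,"wx":0,"wy":0,"wz":0},{"gripper":0,"dx":0,"dy":0,"dz":2,"wx":0,"wy":0,"wz":0},{"gripper":0,"dx":0,"dy":0,"dz":3,"wx":0,"wy":0,"wz":0},{"gripper":0,"dx":-1,"dy":1,"dz":0,"wx":0,"wy":0,"wz":0}]'; python3 -m pendant '[{"gripper":0,"dx":-1.8,"dy":4.1,"dz":0,"wx":0,"wy":0,"wz":0},{"gripper":0,"dx":-1.8,"dy":4.1,"dz":0,"wx":0,"wy":0,"wz":0},{"gripper":0,"dx":0,"dy":0,"dz":-1.5,"wx":0,"wy":0,"wz":0},{"gripper":0,"dx":0,"dy":0,"dz":-1,"wx":0,"wy":0,"wz":0},{"gripper":0,"dx":0,"dy":0,"dz":0,"wx":0,"wy":0,"wz":0}]'; python3 - <<'E'
from h import *
s=snapshot("top");cv2.imwrite("pics/t5.png",cv2.resize(s["image"][120:250,130:330],None,fx=4,fy=4,interpolation=cv2.INTER_CUBIC))
s=snapshot("side");cv2.imwrite("pics/s5.png",cv2.resize(s["image"][110:240,180:340],None,fx=4,fy=4,interpolation=cv2.INTER_CUBIC))
print(readout.observe()["ee_pos"])
E
```

```text
time: 11.22
ee_pos: [0.5681, 0.3042, 0.1346]
orientation: [3.137, -0.003, 1.5]
contact_force: [0.5, 0.4, -0.4]
grip_width: 0.0
time: 11.85
ee_pos: [0.5296, 0.3841, 0.1047]
orientation: [-3.139, 0.002, 1.501]
contact_force: [0.7, 0.0, -0.2]
grip_width: 0.0001
[0.53061747 0.38459181 0.10600536]
```

View pics/s5.png

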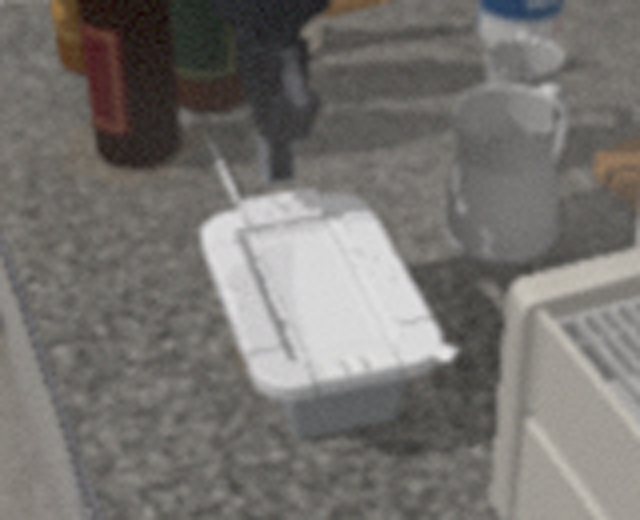

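View pics/t5.png

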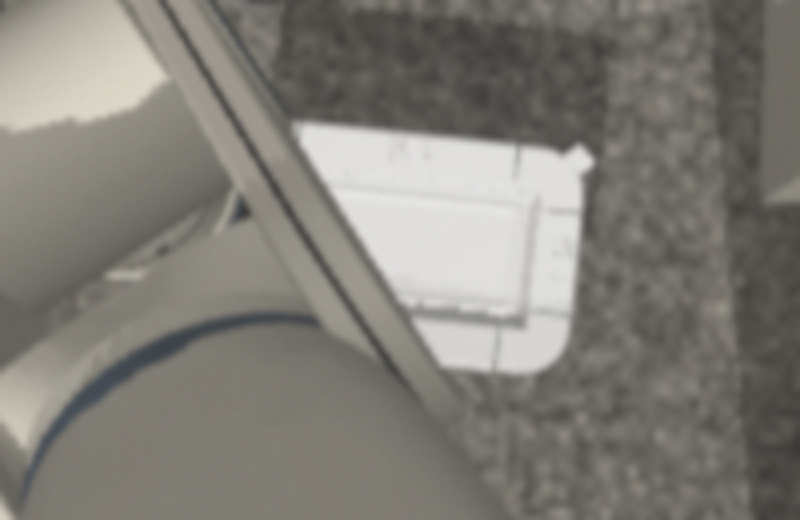

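The front, right and back sections are flat. Only the left one still stands, with the tip above it at (277,178) in the side crop.

```bash
python3 -m pendant '[{"gripper":0,"dx":0,"dy":0,"dz":-1.0,"wx":0,"wy":0,"wz":0},{"gripper":0,"dx":0,"dy":0,"dz":-0.3,"wx":0,"wy":0,"wz":0},{"gripper":0,"dx":0,"dy":0,"dz":-0.2,"wx":0,"wy":0,"wz":0},{"gripper":0,"dx":0,"dy":0,"dz":-0.1,"wx":0,"wy":0,"wz":0},{"gripper":0,"dx":0,"dy":0,"dz":-0.1,"wx":0,"wy":0,"wz":0}]'; python3 -m pendant '[{"gripper":0,"dx":0,"dy":0,"dz":-0.1,"wx":0,"wy":0,"wz":0},{"gripper":0,"dx":0,"dy":0,"dz":-0.1,"wx":0,"wy":0,"wz":0},{"gripper":0,"dx":0,"dy":0,"dz":-0.1,"wx":0,"wy":0,"wz":0},{"gripper":0,"dx":0,"dy":0,"dz":0,"wx":0,"wy":0,"wz":0},{"gripper":0,"dx":0,"dy":0,"dz":0,"wx":0,"wy":0,"wz":0}]'
```

```text
time: 12.58
ee_pos: [0.5304, 0.3858, 0.0898]
orientation: [3.141, -0.0, 1.502]
contact_force: [-1.7, -0.2, 5.0]
grip_width: 0.0001
time: 13.2
ee_pos: [0.5307, 0.3868, 0.0871]
orientation: [3.14, -0.002, 1.502]
contact_force: [-2.2, 3.7, 5.6]
grip_width: -0.0002
```

```bash
python3 -m pendant '[{"gripper":0,"dx":0,"dy":0,"dz":-0.1,"wx":0,"wy":0,"wz":0},{"gripper":0,"dx":0,"dy":0,"dz":-0.1,"wx":0,"wy":0,"wz":0},{"gripper":0,"dx":0,"dy":0,"dz":-0.1,"wx":0,"wy":0,"wz":0},{"gripper":0,"dx":0,"dy":0,"dz":-0.1,"wx":0,"wy":0,"wz":0},{"gripper":0,"dx":0,"dy":0,"dz":0,"wx":0,"wy":0,"wz":0}]'
```

```text
time: 13.82
ee_pos: [0.5301, 0.3851, 0.0819]
orientation: [-3.141, 0.001, 1.501]
contact_force: [-0.5, -1.0, 1.3]
grip_width: 0.0002
```

Snapped. I'll press 1 mm further, lift straight up and retreat towards -x to clear the view.

```bash
python3 -m pendant '[{"gripper":0,"dx":0,"dy":0,"dz":-0.1,"wx":0,"wy":0,"wz":0},{"gripper":0,"dx":0,"dy":0,"dz":0,"wx":0,"wy":0,"wz":0},{"gripper":0,"dx":0,"dy":0,"dz":2,"wx":0,"wy":0,"wz":0},{"gripper":0,"dx":0,"dy":0,"dz":4,"wx":0,"wy":0,"wz":0},{"gripper":0,"dx":0,"dy":0,"dz":5,"wx":0,"wy":0,"wz":0}]'; python3 -m pendant '[{"gripper":0,"dx":-3,"dy":0,"dz":3,"wx":0,"wy":0,"wz":0},{"gripper":0,"dx":-5,"dy":0,"dz":2,"wx":0,"wy":0,"wz":0},{"gripper":0,"dx":-6,"dy":2,"dz":0,"wx":0,"wy":0,"wz":0},{"gripper":0,"dx":-6,"dy":4,"dz":0,"wx":0,"wy":0,"wz":0},{"gripper":0,"dx":-5,"dy":4,"dz":0,"wx":0,"wy":0,"wz":0}]';  python3 -m pendant '[{"gripper":0,"dx":0,"dy":4,"dz":0,"wx":0,"wy":0,"wz":0},{"gripper":0,"dx":0,"dy":4,"dz":0,"wx":0,"wy":0,"wz":0},{"gripper":0,"dx":0,"dy":0,"dz":0,"wx":0,"wy":0,"wz":0},{"gripper":0,"dx":0,"dy":0,"dz":0,"wx":0,"wy":0,"wz":0},{"gripper":0,"dx":0,"dy":0,"dz":0,"wx":0,"wy":0,"wz":0}]'; python3 - <<'E'
from h import *
s=snapshot("top");cv2.imwrite("pics/t6.png",cv2.resize(s["image"][120:250,130:330],None,fx=4,fy=4,interpolation=cv2.INTER_CUBIC))
print(cover(s)[0])
s=snapshot("side");cv2.imwrite("pics/s6.png",cv2.resize(s["image"][110:240,180:340],None,fx=4,fy=4,interpolation=cv2.INTER_CUBIC))
E
```

```text
time: 14.45
ee_pos: [0.5298, 0.3852, 0.1924]
orientation: [-3.14, 0.001, 1.502]
contact_force: [0.4, 0.5, -0.0]
grip_width: 0.0003
time: 15.08
ee_pos: [0.2886, 0.4796, 0.2428]
orientation: [3.141, -0.001, 1.501]
contact_force: [0.3, 0.8, -0.3]
grip_width: 0.0
time: 15.7
ee_pos: [0.2904, 0.5578, 0.2416]
orientation: [-3.141, 0.001, 1.501]
contact_force: [-0.2, 0.2, 0.9]
grip_width: -0.0003
((0.5238245725631714, 0.29735875129699707), (0.18459974229335785, 0.1174260824918747), 85.20358276367188)
```

View pics/s6.png

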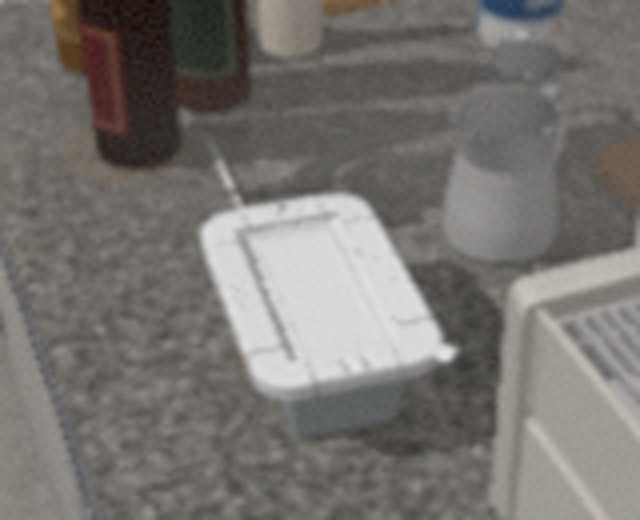

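View pics/t6.png

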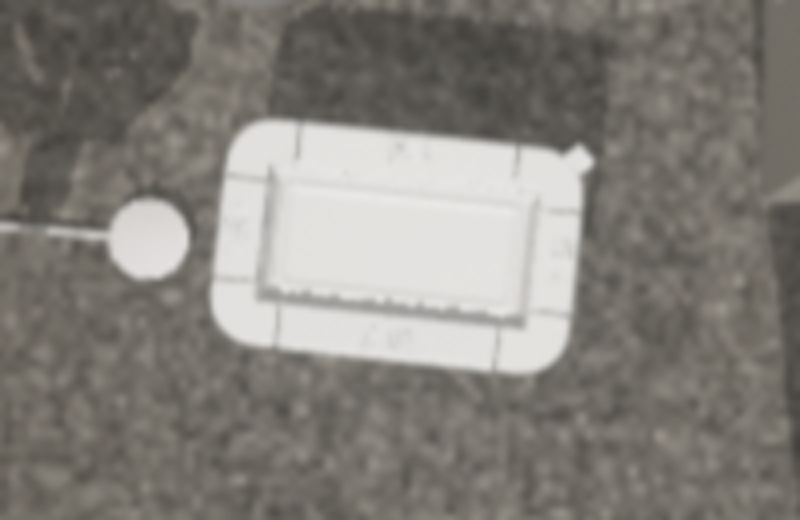

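All four sections are flat and evenly lit, with no raised edge in the side crop. The cover's centre is within 0.5 mm of where it began, and the dial is still at (148,238) in the crop.

```bash
python3 -c "
from bench import ctrl
print(ctrl.sign_off())"
```

```text
the job is handed in; nothing more can be done
None
```

I pressed the four rim sections down with closed fingertips, in the order front, right, back, left, and handed the job in at about 16 s.

- **Snapping:** on each section the upward force read about 5–7 N. It then fell to about 1 N as the tips came down to the flat-rim height of about 68 mm, as expected when the lip clicks under. I did not measure the lift angles directly.
- **Cover and pan:** both final pictures show all four sections flat and evenly lit. The measured cover centre was (0.5238, 0.2974) m at the end against (0.5238, 0.2976) m at the start. I measured only the cover, but the pan showed no visible shift.
- **Bystanders:** the thermometer dial had not moved in the last top picture. The tamper lay outside the later crops, so I did not check it again, but the arm never went near it.
- **Arm:** it was withdrawn clear of everything before handing in.

One move call was refused before anything moved because it left out some row values. No check failed. The only disagreement was in the cover's yaw, which came out between -0.063 and -0.089 rad by different methods; I used -0.075.

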